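# Stand a round-bottomed bud vase in its ring

## Task

The blue bud vase has dried on its slanting rack. Take it off the rack, lower it all the way into the brass ring of the wooden stand before letting go, and leave it there standing straight upright on its round bottom. Leave the thread spool, the tape measure and the pin tin where they are.

Things in the scene. Friction and masses are not known exactly. Their poses are not given: they have to be found in the camera images.
- bud_vase: Rigid blue glazed bud vase, 0.11 kg: a ball-shaped bulb 64 mm in diameter, then a straight neck 22 mm in diameter. Origin at the bulb's centre; +z along the neck to the mouth, 125 mm away (neck straight from 43 to 125 mm). Starts leaning 35 degrees from vertical on the rack. Centre of mass 4 mm above the origin: it does not right itself; friction keeps it at the tilt it is left at.
- vase_mouth (a point): Centre of the vase's open mouth (end of the neck), on the neck's axis, 125 mm from the bulb's centre.
- drying_rack: Grey drip tray 150 x 96 x 10 mm, fixed, with a steel wire ring in which the bulb sits (its centre 48 mm up) and a Y-shaped wire prop whose short fork the neck leans in, 60 mm along it from the bulb's centre, prongs 19 mm to either side. Origin on the counter under the ring's centre, z up; the vase leans to its -x. Beyond 70 mm the neck is clear all round. The vase lifts freely straight up.
- ring_stand: Ring stand fixed to the counter: dark wooden foot 94 mm in diameter and 12 mm high, three brass legs, and a level brass wire ring (50 mm across at the wire's middle, wire 7 mm thick) with its middle 40 mm above the counter. Origin on the counter under the ring's centre; z up.
- ring_seat (a point): Where the centre of the vase's bulb comes to lie when it is fully down in the ring: on the ring's axis, 65 mm above the counter.
- red_spool: Bystander: spool of red thread standing on end, 30 mm in diameter, 45 mm high, loose. Origin at the centre of its underside.
- tape: Bystander: round yellow tape measure lying flat, 52 x 79 x 15 mm, loose. Origin at the centre of its underside.
- tin: Bystander: round green tin, 63 mm in diameter, 23 mm high, loose. Origin at the centre of its underside.
There are look-alikes about, which are no part of the job. Of the things that look like the bud_vase, the largest one is meant.

How it is judged (in metres and radians):
On the way:
1. the vase is down in the ring (bulb centre within 6 mm of its seat) while the fingers still hold it (distance between bud_vase and ring_seat below 0.006 m and contact force between the fingers and bud_vase above 0.5 N), for 0.1 s.
At the end, for the whole second after the job is handed in: The vase sits in the ring with its bulb's centre within 6 mm of the seat point, neck up and within 0.17 rad (about 10 degrees) of vertical, released and at rest; spool, tape measure and tin are each within 20 mm of where they started (distance between bud_vase and ring_seat below 0.006 m and angle between bud_vase's own z axis and vertical below 0.17 rad and linear speed of bud_vase below 0.02 m/s and angular speed of bud_vase below 0.1 rad/s and distance of each of red_spool, tape, tin from where it was at the start of the episode below 0.02 m); the robot touches nothing.
It fails at once if the thread spool is moved more than 20 mm (distance of red_spool from where it was at the start of the episode above 0.02 m).
It fails at once if the tape measure is moved more than 20 mm (distance of tape from where it was at the start of the episode above 0.02 m).
It fails at once if the pin tin is moved more than 20 mm (distance of tin from where it was at the start of the episode above 0.02 m).
It also fails if it takes over 38 s, if anything falls off the work surface, if the arm or the gripper's body presses on something with over 40 N, if the wrist force passes 120 N, or if a joint passes its speed limit or range.

## Robot

A 6-joint arm with a two-finger parallel gripper is mounted at the origin on a cart in front of the work surface, level with it; the furniture and walls round the work are solid. World frame = base frame: x ahead of the robot, y to its left, z up, the work surface at z = 0. Lengths are in mm, angles in rad, forces in N, time in s.
With the tool pointing down it reaches from about 300 to 775 mm from the base axis. Payload 14.6 kg.
Tool frame: the origin (TCP) lies between the finger pads; the fingertips stand ahead of it and the grasp point (between the pads) lies 11 mm behind it (manip.finger_overhang is the z of the fingertips in the tool frame, in mm); z points along the fingers, y is the line along which they close (so a half turn about z gives the same grasp; the last joint's range is limited). The gripper opens to 94 mm and grips with 3 to 60 N. Pads are 16 mm wide; open, the fingers measure 119 mm over their backs; the gripper's body (75 mm by 177 mm) begins 78 mm behind the grasp point.
Start: joints at [1.104, 0.3, 1.521, -0, 1.321, -0.067], TCP at [214.075, 506.617, 213.446] pointing down, gripper open.
Joint ranges: [-3.03, 3.03], [-0.79, 2.21], [0.23, 2.52], [-1.04, 4.18], [0, 3.07], [-2.55, 2.55]. Speed limits (rad/s): [2.22, 2.22, 2.57, 3.14, 3.14, 3.14].

## Interface

Orientations are given as [roll, pitch, yaw] about the fixed x, y, z axes, in that order (R = Rz(yaw) Ry(pitch) Rx(roll)).
In Python, from cell import manip gives the robot as it stands.
- The arm moves only by the tool jog_arm, never from a script. Its argument "series" is a list of rows, each a list of 7 numbers: the shift along the world's x, y, z as a fraction of full scale, then the turn, a rotation vector about the world's x, y, z as a fraction of full scale, then the closure, from 0 (fully open) to 1 (shut). In form: [[dx, dy, dz, wx, wy, wz, fingers], ...]. A call has 1 to 8 rows; each row is the pose to reach, as a shift and turn from the pose commanded when the call began; what a row does not reach only later rows make up. Full scale, the value 1, is 120 mm for a shift and 90 degrees for a turn. A row lasts 1/12 s, in which the tool goes at most 41.7 mm and 7.16 degrees, less where a joint would pass 70% of its speed; a pose out of reach is approached as far as the arm can. A call with a number of a shift or a turn outside -1 to 1 is refused whole. A call with a gripper value outside its range is refused whole. The fingers move at their own pace and stop on an object; "grip_force" is the grip in N (left out, the last holds). Time passes only in rows, so rows that repeat a pose let the fingers close. It gives the time, the measured TCP pose, the force, the opening and the grip force at its end, in the units of the state.
- manip.read_state(): the state, without advancing time (a new reading comes with each control period).
- manip.camera(name): name is "scene" or "top"; returns a dict with "frame" (384x512x3 uint8, red, green, blue), "vfov" (degrees; the focal length in pixels is half the picture's height over the tangent of half this angle, whatever the lens; pixels are square), "cx", "cy" (the principal point, pixels), "R" (3x3) and "t" (3): a world point X has camera coordinates R X + t. Camera axes: x right, y down, z forward; pixel columns grow to the right and rows downward; lengths in mm; the calibration is good to about 2 mm. A picture is of the moment at which its call begins. There is no depth.
- manip.sign_off(): hands the job in; it is judged then, once.
The state is a dict: "clock": time; "joints": joint angles; "qd": joint speeds; "effort": joint torques, N m; "eef_pos": TCP position; "eef_rot": TCP orientation; "wrist_force": force on the tool from outside, world axes, zero at the start; "moment": the same for the moment, N m; "finger_gap": finger opening in mm; "finger_force": force on a finger pad.
Only numpy, scipy, OpenCV 4.12 (cv2) and the standard library are available. Lean on these libraries where they do the work, as an engineer would, in place of code of your own. Each camera call takes 0.05 s, during which the arm holds its last target. There are 200 camera calls.

## Working session

There is one attempt and no reset: what is moved stays moved. The work goes in short steps, Python scripts to look and compute and a tool call to move; the robot and the scene stay as the last step left them, time stands still between calls to the robot, and variables do not carry over. Pictures are saved under pics/ and viewed, at most 10 in all, crops included, and the job is handed in when it is done.

Besides the shell and the picture viewer there is one more tool, called after "Call:" as a command line: name --pt "numbers of a row" for each row, then --argument value for the rest. jog_arm: Moves the arm, as the interface text tells. Its arguments: {"type":"object","properties":{"series":{"type":"array"},"grip_force":{"type":"number"}},"required":["series"]}

```bash
mkdir -p pics; ls
cat > h.py <<'E'
import numpy as np,cv2
from cell import manip
def snap(name,fn):
    c=manip.camera(name); cv2.imwrite(fn,c["frame"][:,:,::-1]); 
    np.savez(fn+".npz",**c); return c
def load(fn): return dict(np.load(fn+".npz"))
def f(c): return c["frame"].shape[0]/2/np.tan(np.radians(float(c["vfov"]))/2)
def ray(c,u,v):
    d=np.array([(u-c["cx"])/f(c),(v-c["cy"])/f(c),1.]); R=np.array(c["R"]);t=np.array(c["t"])
    return -R.T@t, R.T@d
def onz(c,u,v,z):
    o,d=ray(c,u,v); return o+d*(z-o[2])/d[2]
def tri(*obs):
    A=np.zeros((3,3));b=np.zeros(3)
    for c,u,v in obs:
        o,d=ray(c,u,v); d=d/np.linalg.norm(d); P=np.eye(3)-np.outer(d,d); A+=P;b+=P@o
    x=np.linalg.solve(A,b); return x
def proj(c,X):
    p=np.array(c["R"])@np.array(X,float)+np.array(c["t"]); return p[0]/p[2]*f(c)+c["cx"],p[1]/p[2]*f(c)+c["cy"]
E
python3 - <<'E'
from h import *
a=snap("scene","pics/s0.png");b=snap("top","pics/t0.png")
for c,n in((a,'s'),(b,'t')): print(n,-np.array(c["R"]).T@c["t"],f(c),c["cx"],c["cy"])
print(manip.read_state(),manip.finger_overhang)
E
```

```text
pics
s [  13.82842929 -564.98685009  698.18259965] 454.19029737071054 251.03518910312573 195.14768112067676
t [406.85603272  -8.15686751 991.57392127] 450.8242716259706 261.9973181814297 187.51924185242223
{'clock': 0.1, 'joints': array([ 1.10443555e+00,  3.00419954e-01,  1.52153058e+00, -2.63157583e-05,
        1.32071263e+00, -6.65888578e-02]), 'qd': array([ 0.00021639, -0.00018604, -0.00287702,  0.00119675, -0.00080302,
        0.00066881]), 'effort': array([ 6.29359620e-04, -5.32636464e+01, -3.53290057e+01,  7.09445472e-02,
        2.34476494e-02, -7.98123688e-05]), 'eef_pos': array([213.96124098, 506.4193794 , 212.93574702]), 'eef_rot': array([-3.14052282e+00, -4.57977607e-05,  2.74182724e+00]), 'wrist_force': array([-0.60246277, -0.34672761, -0.74469609]), 'moment': array([ 0.00514005,  0.03441989, -0.0345302 ]), 'finger_force': 0.0, 'finger_gap': 94.04998672559708} 8.0
```

View pics/s0.png

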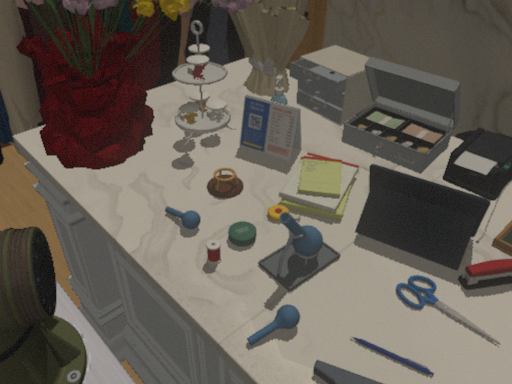

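View pics/t0.png

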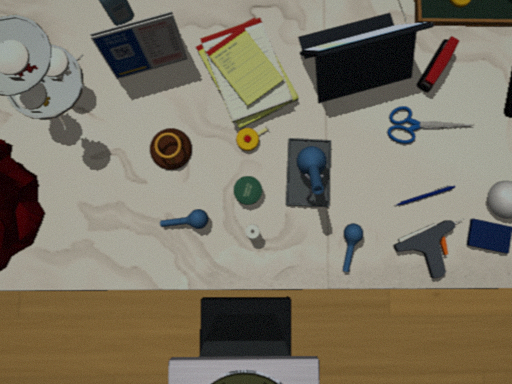

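Candidates for the vase are the one on the rack (scene 307,240 / top 312,162), a lying one (scene 190,218 / top 199,218) and another lying one (scene 288,317 / top 353,232). The one on the rack is the largest and it leans, so I choose it. The stand is at scene 225,182 / top 171,149. Next, close crops.

Run:
```python
from h import *
s=cv2.imread("pics/s0.png");t=cv2.imread("pics/t0.png")
r=lambda im,x,y,w,h,k:cv2.resize(im[y:y+h,x:x+w],None,fx=k,fy=k,interpolation=cv2.INTER_CUBIC)
A=np.hstack([r(s,255,195,100,100,4),r(t,270,130,100,100,4)])
B=np.hstack([r(s,200,155,50,50,4),r(t,145,125,50,50,4),r(s,195,210,50,50,4),r(t,225,170,50,50,4)])
o=np.vstack([A,B]); o=np.clip(o*1.5,0,255).astype('uint8'); cv2.imwrite("pics/c1.png",o);print(o.shape)
```

```text
(600, 800, 3)
```

View pics/c1.png

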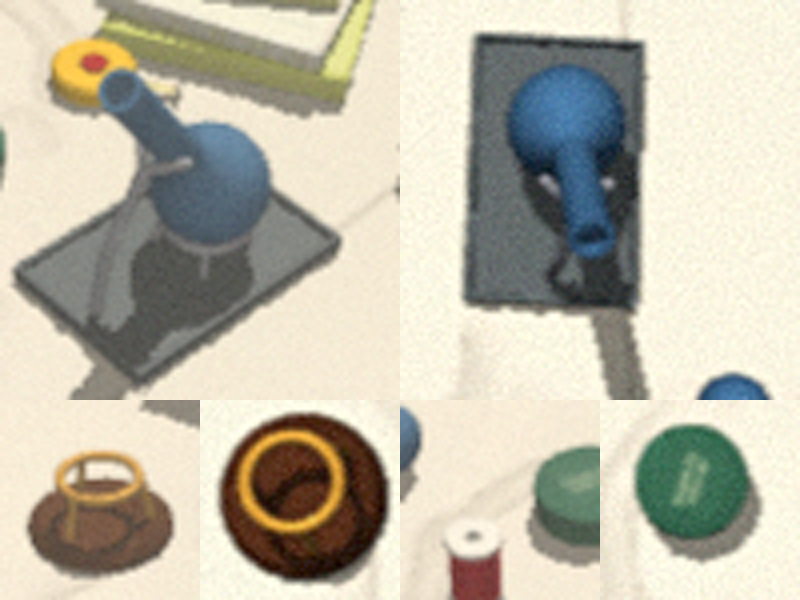

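Run:
```python
from h import *
s=load("pics/s0.png");t=load("pics/t0.png")
def T(n,a,b): 
    x=tri((s,*a),(t,*b)); print(n,x.round(1),np.round(proj(s,x)-np.array(a),1),np.round(proj(t,x)-np.array(b),1)); return x
b=T('bulb',(307.6,240.6),(311.4,160.1)); m=T('mouth',(285.1,217.6),(317.6,189.6))
print(np.linalg.norm(m-b),(m-b)/np.linalg.norm(m-b))
r=T('ring',(224.9,173.9),(167.6,144.8))
print('foot',onz(t,145+104/4-.4,125+97/4-.4,12))
print('tape',onz(t,247,139,8),'tin',onz(t,247.5,190.5,23),'spool',onz(t,252.5,231,45))
for p in [(481,36),(642,43),(468,302),(634,307)]: print(onz(t,270+(p[0]-400)/4-.4,130+p[1]/4-.4,10).round(1))
```

```text
bulb [ 570.2 -144.1   46.5] [-0.5  0.1] [ 0.3 -0.4]
mouth [ 496.8 -140.9  149.5] [-1.   0.2] [ 0.6 -0.7]
126.46661412997211 [-0.58051011  0.02528376  0.8138604 ]
ring [603.5 162.3  39.6] [-0.6  0.1] [ 0.4 -0.6]
foot [598.91859295 161.38066822  12.        ]
tape [622.84018084  -6.02754744   8.        ] tin [506.38944641  -7.47378166  23.        ] spool [419.07581431 -18.1744531   45.        ]
[ 623.9 -101.2   10. ]
[ 620.5 -191.    10. ]
[475.9 -93.   10. ]
[ 473.3 -184.1   10. ]
```

Run:
```python
from h import *
s=load("pics/s0.png");t=load("pics/t0.png")
def ell(c,x,y,w,h,lo,hi,k=8):
    im=cv2.GaussianBlur(cv2.resize(c["frame"][y:y+h,x:x+w],None,fx=k,fy=k,interpolation=cv2.INTER_CUBIC),(0,0),3)
    m=cv2.inRange(cv2.cvtColor(im,cv2.COLOR_RGB2HSV),lo,hi)
    C=max(cv2.findContours(m,cv2.RETR_EXTERNAL,cv2.CHAIN_APPROX_NONE)[0],key=cv2.contourArea)
    e=cv2.fitEllipse(cv2.convexHull(C)); return (e[0][0]+.5)/k-.5+x,(e[0][1]+.5)/k-.5+y,np.array(e[1])/k
lo,hi=(14,120,100),(30,255,255)
rt=ell(t,145,125,50,50,lo,hi); print(rt,onz(t,*rt[:2],40))
rs=ell(s,205,160,40,26,lo,hi); print(rs,onz(s,*rs[:2],40)) 
print(tri((s,*rs[:2]),(t,*rt[:2])))
ft=ell(t,145,125,50,50,(0,60,20),(30,255,255)); print('foot',ft,onz(t,*ft[:2],12))
# predicted projections of foot circle for candidate
for c in(s,t): print([np.round(proj(c,(603,162,z)),1) for z in(12,40)])
```

```text
(167.24265480041504, 144.7881145477295, array([25.6337204 , 26.71660423])) [602.18370756 163.83809219  40.        ]
(224.38966369628906, 174.19627857208252, array([12.99542236, 21.63535881])) [602.55162048 160.87120378  40.        ]
[603.42430711 163.58450817  38.04201213]
foot (170.40149879455566, 148.6146297454834, array([41.2950058 , 41.54999924])) [599.44042037 161.8246453   12.        ]
[array([224.5, 182.9]), array([224.2, 173.9])]
[array([170.4, 147. ]), array([168.1, 144.4])]
```

Call:
jog_arm --pt "0.14 -0.33 0 0 0 0.07 0" --pt "0.28 -0.67 0 0 0 0.14 0" --pt "0.41 -1 0 0 0 0.222 0" --pt "0.41 -1 0 0 0 0.222 0" --grip_force 30

```text
clock: 0.43
eef_pos: [264.3, 383.0, 213.2]
eef_rot: [-3.14, -0.0, 3.098]
wrist_force: [0.3, -0.9, 0.1]
finger_gap: 93.7
finger_force: 0.0
```

Call:
jog_arm --pt "0.14 -0.33 0 0 0 0 0" --pt "0.28 -0.67 0 0 0 0 0" --pt "0.41 -1 0 0 0 0 0" --pt "0.41 -1 0 0 0 0 0"

```text
clock: 0.77
eef_pos: [313.7, 262.5, 213.3]
eef_rot: [-3.141, 0.0, 3.087]
wrist_force: [-0.3, 0.2, -0.4]
finger_gap: 94.6
finger_force: 0.0
```

Call:
jog_arm --pt "0.14 -0.33 0 0 0 0 0" --pt "0.28 -0.67 0 0 0 0 0" --pt "0.41 -1 0 0 0 0 0" --pt "0.41 -1 0 0 0 0 0"

```text
clock: 1.1
eef_pos: [363.1, 142.5, 213.4]
eef_rot: [-3.141, 0.0, 3.086]
wrist_force: [0.1, 1.5, 0.4]
finger_gap: 94.3
finger_force: 0.0
```

Call:
jog_arm --pt "0.14 -0.33 0 0 0 0 0" --pt "0.28 -0.67 0 0 0 0 0" --pt "0.41 -1 0 0 0 0 0" --pt "0.41 -1 0 0 0 0 0"

```text
clock: 1.43
eef_pos: [412.2, 22.7, 213.2]
eef_rot: [-3.141, -0.0, 3.087]
wrist_force: [1.5, 1.2, -0.3]
finger_gap: 93.9
finger_force: 0.0
```

Call:
jog_arm --pt "0.08 -0.25 0 0 -0.07 0 0" --pt "0.16 -0.5 0 -0.01 -0.14 0 0" --pt "0.24 -0.75 0 -0.01 -0.21 0 0" --pt "0.3 -1 0 -0.015 -0.28 0 0" --pt "0.3 -1 0 -0.02 -0.35 0 0" --pt "0.3 -1 0 -0.02 -0.389 0 0" --pt "0.3 -1 0 -0.02 -0.389 0 0"

```text
clock: 2.02
eef_pos: [445.7, -92.9, 212.3]
eef_rot: [3.14, 0.613, 3.088]
wrist_force: [0.3, 0.4, -0.1]
finger_gap: 94.1
finger_force: 0.0
```

Run:
```python
from h import *
from scipy.spatial.transform import Rotation as Ro
st=manip.read_state(); p=st["eef_pos"];R=Ro.from_euler('xyz',st["eef_rot"]).as_matrix()
b=np.array([570.2,-144.1,48]);a=np.array([-.573,.03,.819]);a/=np.linalg.norm(a)
print(p,R[:,2],R[:,1],-a)
for s in(159,89): print(s,b+s*a,(b+s*a-p)/120)
y=np.array([.052,.9986,0]);z=-a;x=np.cross(y,z);x/=np.linalg.norm(x);y=np.cross(z,x)
print(Ro.from_matrix(np.c_[x,y,z]@R.T).as_rotvec()/(np.pi/2))
```

```text
[445.67988905 -92.92623243 212.29288071] [ 0.57438756 -0.02894924 -0.81807143] [0.05227732 0.99863167 0.0013664 ] [ 0.57300287 -0.03000015 -0.8190041 ]
159 [ 479.09254446 -139.32997615  178.22165111] [ 0.2784388  -0.38669786 -0.28392691]
89 [ 519.20274501 -141.42998665  120.89136446] [ 0.61269047 -0.40419795 -0.7616793 ]
[-0.00089915  0.00108115  0.00011672]
```

Call:
jog_arm --pt "0.14 -0.2 -0.14 0 0 0 0" --pt "0.28 -0.387 -0.28 0 0 0 0" --pt "0.28 -0.387 -0.284 0 0 0 0" --pt "0.28 -0.387 -0.284 0 0 0 0"

```text
clock: 2.35
eef_pos: [480.8, -139.4, 178.0]
eef_rot: [3.139, 0.607, 3.089]
wrist_force: [-1.3, 0.0, 0.0]
finger_gap: 94.3
finger_force: 0.0
```

Run:
```python
from h import *
a=snap("scene","pics/s1.png");b=snap("top","pics/t1.png")
r=lambda im,x,y,w,h,k:cv2.resize(im[y:y+h,x:x+w],None,fx=k,fy=k,interpolation=cv2.INTER_CUBIC)
s=cv2.imread("pics/s1.png");t=cv2.imread("pics/t1.png")
cv2.imwrite("pics/c2.png",np.hstack([r(s,220,140,130,150,3),r(t,255,110,130,150,3)]))
print(manip.read_state()["eef_pos"])
```

```text
[ 480.67437075 -138.86983715  179.7042703 ]
```

View pics/c2.png

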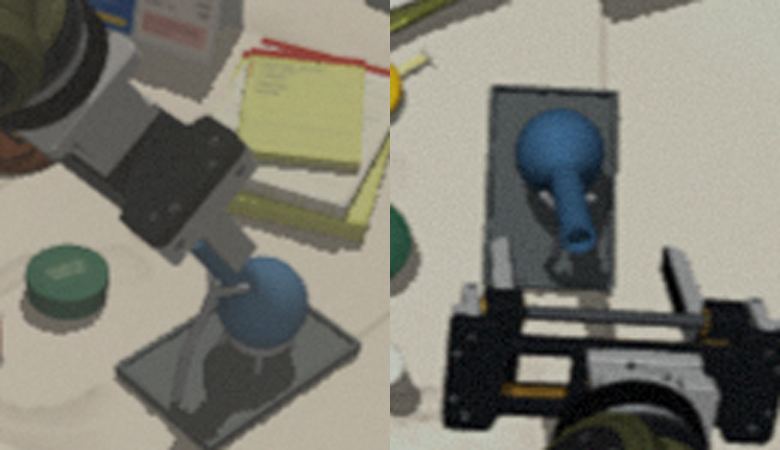

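The top crop shows the open fingers straddling the neck's axis (finger midpoint about 586,245, mouth 578,240 in the crop). The scene crop shows the tool in line with the neck. Moving forward along it.

Call:
jog_arm --pt "0.11 0 -0.16 0 0 0 0" --pt "0.22 -0.01 -0.32 0 0 0 0" --pt "0.33 -0.02 -0.48 0 0 0 0" --pt "0.33 -0.02 -0.48 0 0 0 0" --pt "0.33 -0.02 -0.48 0 0 0 0"

```text
clock: 2.87
eef_pos: [520.0, -141.1, 122.1]
eef_rot: [3.141, 0.611, 3.092]
wrist_force: [-0.6, -0.1, -0.4]
finger_gap: 93.8
finger_force: 0.0
```

Run:
```python
from h import *
a=snap("scene","pics/s2.png");b=snap("top","pics/t2.png")
r=lambda im,x,y,w,h,k:cv2.resize(im[y:y+h,x:x+w],None,fx=k,fy=k,interpolation=cv2.INTER_CUBIC)
s=cv2.imread("pics/s2.png");t=cv2.imread("pics/t2.png")
cv2.imwrite("pics/c3.png",np.hstack([r(s,255,170,100,110,4),r(t,270,120,100,110,4)]))
st=manip.read_state();print(st["eef_pos"],st["wrist_force"],st["joints"])
```

```text
[ 520.10638833 -141.76759154  123.40935399] [-1.25824717 -0.1122454   0.68388366] [-0.44170805  0.14008269  2.07979962  0.58681598  0.40706762 -2.44477109]
```

View pics/c3.png

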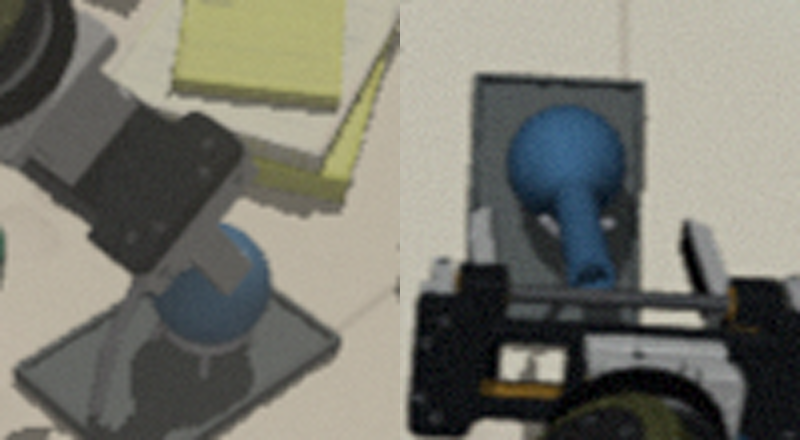

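The crop shows the neck between the pads (neck about 583,232, pad midpoint about 588), so the fingers sit about 2 mm too far right. I'll shift slightly to +y, then close.

Call:
jog_arm --pt "0 0.015 -0.01 0 0 0 0.3" --pt "0 0.015 -0.01 0 0 0 0.6" --pt "0 0.015 -0.01 0 0 0 0.7" --pt "0 0.015 -0.01 0 0 0 0.75" --pt "0 0.015 -0.01 0 0 0 0.8" --pt "0 0.015 -0.01 0 0 0 0.85" --pt "0 0.015 -0.01 0 0 0 0.9" --pt "0 0.015 -0.01 0 0 0 1" --grip_force 30

```text
clock: 3.63
eef_pos: [520.1, -140.4, 120.5]
eef_rot: [-3.141, 0.612, 3.091]
wrist_force: [0.4, 0.4, -0.3]
finger_gap: 44.0
finger_force: 0.0
```

Call:
jog_arm --pt "0 0 0 0 0 0 1" --pt "0 0 0 0 0 0 1" --pt "0 0 0 0 0 0 1" --pt "0 0 0 0 0 0 1" --pt "0 0 0 0 0 0 1" --pt "0 0 0 0 0 0 1"

```text
clock: 4.13
eef_pos: [520.1, -140.3, 120.5]
eef_rot: [3.141, 0.612, 3.091]
wrist_force: [0.9, 1.4, 0.1]
finger_gap: 21.6
finger_force: 30.0
```

Call:
jog_arm --pt "0 0 0.08 0 0 0 1" --pt "0 0 0.2 0 0 0 1" --pt "0 0 0.32 0 0 0 1" --pt "0 0 0.44 0 0 0 1" --pt "0 0 0.56 0 0 0 1" --pt "0 0 0.66 0 0 0 1" --pt "0 0 0.7 0 0 0 1" --pt "0 0 0.7 0 0 0 1"

```text
clock: 4.8
eef_pos: [520.4, -140.6, 205.5]
eef_rot: [-3.141, 0.613, 3.091]
wrist_force: [-0.2, 0.0, -1.2]
finger_gap: 21.6
finger_force: 30.0
```

Run:
```python
from h import *
a=snap("scene","pics/s3.png");b=snap("top","pics/t3.png")
s=cv2.imread("pics/s3.png");t=cv2.imread("pics/t3.png")
r=lambda im,x,y,w,h,k:cv2.resize(im[y:y+h,x:x+w],None,fx=k,fy=k,interpolation=cv2.INTER_CUBIC)
cv2.imwrite("pics/c4.png",np.hstack([r(s,235,140,130,140,3),r(t,255,110,130,140,3)]))
st=manip.read_state();print(st["eef_pos"],st["eef_rot"],st["joints"],st["finger_gap"])
```

```text
[ 519.84601845 -140.33650468  203.8336954 ] [3.14149666 0.6111668  3.09042143] [-0.43821728  0.00612616  2.00171376  0.39680164  0.59519099 -2.22696766] 21.470400352283427
```

View pics/c4.png

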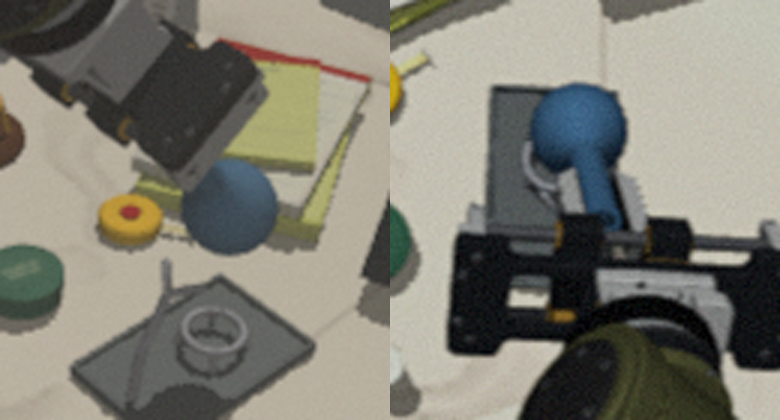

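Run:
```python
from h import *
from scipy.spatial.transform import Rotation as Ro
s=load("pics/s3.png");t=load("pics/t3.png")
k=4
def circ(c,x,y,w,h):
    im=cv2.GaussianBlur(cv2.resize(c["frame"][y:y+h,x:x+w],None,fx=k,fy=k),(0,0),2)
    m=cv2.inRange(cv2.cvtColor(im,cv2.COLOR_RGB2HSV),(98,90,40),(118,255,255))
    m=cv2.morphologyEx(m,cv2.MORPH_OPEN,np.ones((61,61))*0+cv2.getStructuringElement(cv2.MORPH_ELLIPSE,(75,75)))
    C=max(cv2.findContours(m,0,1)[0],key=cv2.contourArea);(a,b),r=cv2.minEnclosingCircle(C)
    return a/k+x,b/k+y,r/k
st=manip.read_state(); p=st["eef_pos"];R=Ro.from_euler('xyz',st["eef_rot"])
cs,ct=circ(s,280,170,70,60),circ(t,290,120,60,50);print(cs,ct)
for S,T in(((311.4,208),(317.7,153)),(cs[:2],ct[:2])):
    X=tri((s,*S),(t,*T));print(X,proj(s,X)-np.array(S),R.inv().apply(X-p))
Y=Ro.from_rotvec([0,np.radians(35),0])
```

```text
Traceback (most recent call last):
ValueError: operands could not be broadcast together with shapes (61,61) (75,75)
```

```bash
cat >> h.py <<'E'
from scipy.spatial.transform import Rotation as Ro
def circ(c,x,y,w,h,k=4):
    im=cv2.GaussianBlur(cv2.resize(c["frame"][y:y+h,x:x+w],None,fx=k,fy=k),(0,0),2)
    m=cv2.inRange(cv2.cvtColor(im,cv2.COLOR_RGB2HSV),(98,90,40),(118,255,255))
    m=cv2.morphologyEx(m,cv2.MORPH_OPEN,cv2.getStructuringElement(cv2.MORPH_ELLIPSE,(75,75)))
    C=max(cv2.findContours(m,0,1)[0],key=cv2.contourArea);(a,b),r=cv2.minEnclosingCircle(C)
    return a/k+x,b/k+y,r/k
E
python3 - <<'E'
from h import *
s=load("pics/s3.png");t=load("pics/t3.png")
st=manip.read_state(); p=st["eef_pos"];R=Ro.from_euler('xyz',st["eef_rot"])
cs,ct=circ(s,280,170,70,60),circ(t,290,120,60,50);print(cs,ct)
for S,T in(((311.4,208),(317.7,153)),(cs[:2],ct[:2])):
    X=tri((s,*S),(t,*T));print(X,proj(s,X)-np.array(S),R.inv().apply(X-p))
E
```

```text
Traceback (most recent call last):
  File "h.py", line 25, in circ
    C=max(cv2.findContours(m,0,1)[0],key=cv2.contourArea);(a,b),r=cv2.minEnclosingCircle(C)
ValueError: max() iterable argument is empty
```

Run:
```python
from h import *
s=load("pics/s3.png");t=load("pics/t3.png")
st=manip.read_state(); p=st["eef_pos"];R=Ro.from_euler('xyz',st["eef_rot"])
for S,T in(((311.4,208),(317.7,153)),):
    X=tri((s,*S),(t,*T));print(X,proj(s,X)-np.array(S),R.inv().apply(X-p))
for c,q in((s,(311,208)),(t,(318,153))): print(cv2.cvtColor(c["frame"][q[1]-1:q[1]+1,q[0]-10:q[0]+11:5],cv2.COLOR_RGB2HSV)[0])
```

```text
[ 569.34600455 -144.18513395  134.57031106] [-0.68679178  0.13170575] [-0.9026518  -1.31990113 85.20516452]
[[ 99  36  71]
 [104  58  84]
 [103  71  86]
 [104  79  97]
 [102  77 100]]
[[104 140 111]
 [104 143 127]
 [104 147 130]
 [106 140 126]
 [102 147  99]]
```

Call:
jog_arm --pt "0 0.08 0.1 0 0.05 0 1" --pt "0.02 0.22 0.25 0 0.11 0 1" --pt "0.06 0.38 0.38 0 0.17 0 1" --pt "0.1 0.54 0.4 0.01 0.23 0 1" --pt "0.15 0.7 0.4 0.01 0.29 0 1" --pt "0.2 0.84 0.4 0.015 0.34 0 1" --pt "0.22 0.95 0.4 0.02 0.375 0 1" --pt "0.23 1 0.4 0.02 0.389 0 1"

```text
clock: 5.57
eef_pos: [548.2, -18.7, 250.8]
eef_rot: [3.141, -0.006, 3.092]
wrist_force: [-0.4, 0.1, -0.5]
finger_gap: 21.4
finger_force: 30.0
```

Call:
jog_arm --pt "0.03 0.1 0 0 0 0 1" --pt "0.06 0.3 0 0 0 0 1" --pt "0.1 0.5 0 0 0 0 1" --pt "0.15 0.7 0 0 0 0 1" --pt "0.2 0.88 0 0 0 0 1" --pt "0.23 0.97 0 0 0 0 1" --pt "0.23 1 0 0 0 0 1"

```text
clock: 6.15
eef_pos: [575.4, 101.1, 251.8]
eef_rot: [3.141, -0.0, 3.092]
wrist_force: [-0.4, 0.0, -0.3]
finger_gap: 21.3
finger_force: 30.0
```

Call:
jog_arm --pt "0.05 0.12 0 0 0 0 1" --pt "0.12 0.28 0 0 0 0 1" --pt "0.18 0.42 0 0 0 0 1" --pt "0.22 0.5 0 0 0 0 1" --pt "0.22 0.51 0 0 0 0 1" --pt "0.22 0.51 0 0 0 0 1"

```text
clock: 6.65
eef_pos: [601.5, 160.3, 252.2]
eef_rot: [-3.141, -0.0, 3.091]
wrist_force: [-0.3, -1.0, -0.3]
finger_gap: 21.3
finger_force: 30.0
```

Run:
```python
from h import *
a=snap("scene","pics/s4.png");b=snap("top","pics/t4.png")
s=cv2.imread("pics/s4.png");t=cv2.imread("pics/t4.png")
r=lambda im,x,y,w,h,k:cv2.resize(im[y:y+h,x:x+w],None,fx=k,fy=k,interpolation=cv2.INTER_CUBIC)
cv2.imwrite("pics/c5.png",np.hstack([r(s,170,70,130,140,3),r(t,105,80,130,140,3)]))
st=manip.read_state();print(st["eef_pos"],st["eef_rot"],st["joints"],st["finger_gap"]); print(Ro.from_euler('xyz',st["eef_rot"]).as_matrix()[:,2])
```

```text
[601.50716144 159.73218327 252.53885111] [-3.14139266e+00 -9.12534469e-05  3.08977039e+00] [ 2.00791958e-01  4.40799606e-01  1.23976647e+00 -1.71866278e-04
  1.46116492e+00 -1.31816330e+00] 21.45278639021088
[-1.01490193e-04 -1.94993868e-04 -9.99999976e-01]
```

View pics/c5.png

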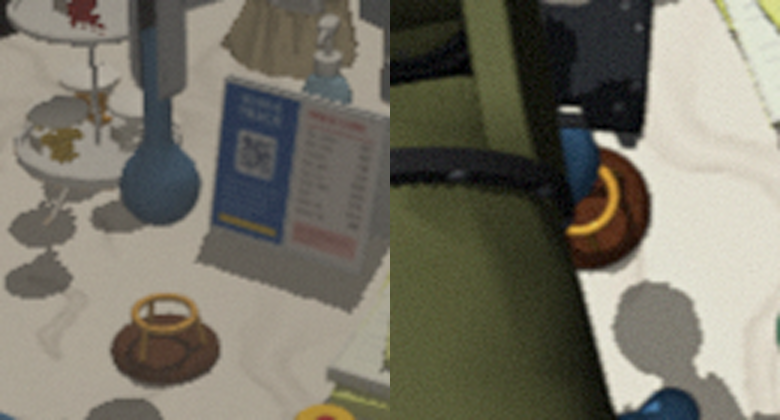

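The scene crop shows the vase held upright with the bulb at crop (160,183), above the ring at crop (166,312). I'll check this against the prediction.

Run:
```python
from h import *
s=load("pics/s4.png")
def crop(X): u,v=proj(s,X); return np.round(((u-170)*3+1,(v-70)*3+1),1)
for z in(163.5,167.5): print(crop((601.5,159.7,z)))
print('ring',crop((602.5,162.3,40)),'neck',crop((601.5,159.7,163.5+75)))
print(crop((602.5,159.7,163.5)),crop((601.5,160.7,163.5)))
```

```text
[160.  185.2]
[159.9 180.7]
ring [163.  312.9] neck [157.2  97.2]
[161.  184.8] [159.2 184.8]
```

Call:
jog_arm --pt "0.01 0.01 -0.08 0 0 0 1" --pt "0.013 0.013 -0.2 0 0 0 1" --pt "0.013 0.013 -0.34 0 0 0 1" --pt "0.013 0.013 -0.48 0 0 0 1" --pt "0.013 0.013 -0.6 0 0 0 1" --pt "0.013 0.013 -0.67 0 0 0 1" --pt "0.013 0.013 -0.7 0 0 0 1" --pt "0.013 0.013 -0.7 0 0 0 1"

```text
clock: 7.42
eef_pos: [603.0, 162.0, 167.9]
eef_rot: [-3.141, -0.001, 3.09]
wrist_force: [-0.1, -0.5, -1.0]
finger_gap: 21.6
finger_force: 30.0
```

Run:
```python
from h import *
a=snap("scene","pics/s5.png")
s=cv2.imread("pics/s5.png")
cv2.imwrite("pics/c6.png",cv2.resize(s[90:210,180:270],None,fx=5,fy=5,interpolation=cv2.INTER_CUBIC))
st=manip.read_state();print(st["eef_pos"],st["wrist_force"]); p=st["eef_pos"]
for X in((p[0],p[1],p[2]-87),(602.5,162.3,40)): u,v=proj(a,X);print((u-180)*5+2,(v-90)*5+2)
```

```text
[603.31603101 162.14048202 168.80616272] [-0.29019529 -1.04248515 -0.5708973 ]
221.2698323158389 351.6378787687769
222.0353220986979 421.80005214570525
```

View pics/c6.png

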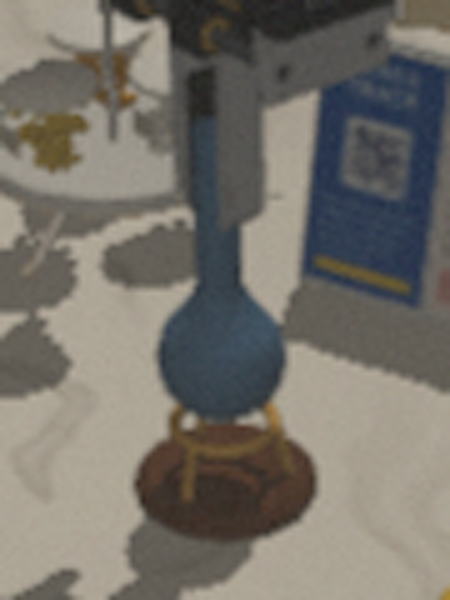

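The bulb column is about 222 and the ring centre about 226, so the bulb is about 1.5 mm to camera left. I'll correct by +1 mm in x and −1 mm in y and go down.

Call:
jog_arm --pt "0.01 -0.01 -0.02 0 0 0 1" --pt "0.01 -0.01 -0.04 0 0 0 1" --pt "0.01 -0.01 -0.06 0 0 0 1" --pt "0.01 -0.01 -0.08 0 0 0 1" --pt "0.01 -0.01 -0.09 0 0 0 1" --pt "0.01 -0.01 -0.09 0 0 0 1"

```text
clock: 7.97
eef_pos: [604.3, 161.1, 157.4]
eef_rot: [-3.141, -0.0, 3.091]
wrist_force: [-0.3, -0.1, -0.6]
finger_gap: 21.9
finger_force: 30.0
```

Call:
jog_arm --pt "0 0 -0.01 0 0 0 1" --pt "0 0 -0.02 0 0 0 1" --pt "0 0 -0.02 0 0 0 1" --pt "0 0 -0.02 0 0 0 1"

```text
clock: 8.3
eef_pos: [604.4, 161.1, 155.3]
eef_rot: [-3.142, -0.0, 3.091]
wrist_force: [-0.2, 0.6, -0.3]
finger_gap: 21.5
finger_force: 30.0
```

Call:
jog_arm --pt "0 0 -0.01 0 0 0 1" --pt "0 0 -0.016 0 0 0 1" --pt "0 0 -0.016 0 0 0 1" --pt "0 0 -0.016 0 0 0 1"

```text
clock: 8.63
eef_pos: [604.6, 161.3, 154.0]
eef_rot: [3.141, 0.001, 3.091]
wrist_force: [-0.1, 1.0, 4.9]
finger_gap: 21.5
finger_force: 30.0
```

Call:
jog_arm --pt "0 0 -0.008 0 0 0 1" --pt "0 0 -0.012 0 0 0 1" --pt "0 0 -0.012 0 0 0 1" --pt "0 0 -0.012 0 0 0 1"

```text
clock: 8.97
eef_pos: [604.9, 161.5, 153.8]
eef_rot: [3.141, 0.002, 3.091]
wrist_force: [-2.9, 0.8, 12.7]
finger_gap: 21.7
finger_force: 30.0
```

Contact came at the expected height (TCP about 154 mm). The sideways force points to −x, so I'll relax that way.

Call:
jog_arm --pt "-0.01 0.003 0 0 0 0 1" --pt "-0.016 0.003 0 0 0 0 1" --pt "-0.016 0.003 0 0 0 0 1" --pt "-0.016 0.003 0 0 0 0 1"

```text
clock: 9.3
eef_pos: [603.5, 161.9, 153.4]
eef_rot: [3.14, 0.004, 3.091]
wrist_force: [2.5, 1.5, 7.9]
finger_gap: 21.4
finger_force: 30.0
```

Run:
```python
from h import *
a=snap("scene","pics/s6.png")
s=cv2.imread("pics/s6.png")
cv2.imwrite("pics/c7.png",cv2.resize(s[90:210,180:270],None,fx=5,fy=5,interpolation=cv2.INTER_CUBIC))
st=manip.read_state();print(st["eef_pos"],st["eef_rot"],st["wrist_force"],st["moment"],st["finger_force"])
```

```text
[603.46264847 161.849882   153.34859074] [3.14048333 0.00350349 3.09066559] [1.77418006 1.08484164 8.12085236] [ 0.32084179 -0.6314316   0.06874991] 30.00115156173706
```

View pics/c7.png

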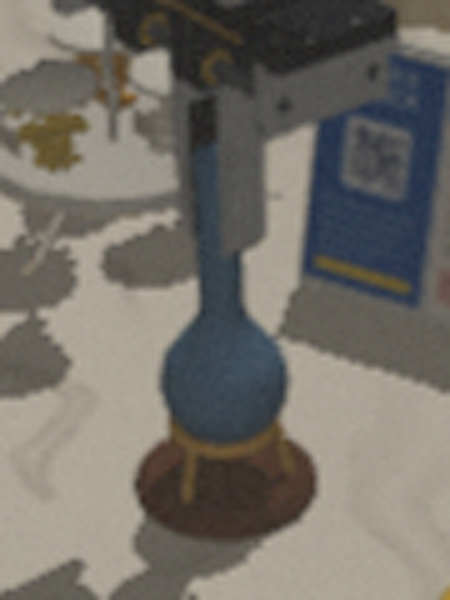

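The bulb sits in the ring (bulb at crop 224,380, ring wire around it), upright and still gripped. Releasing gently.

Call:
jog_arm --pt "0 0 0 0 0 0 1" --pt "0 0 0 0 0 0 1" --grip_force 5

```text
clock: 9.52
eef_pos: [603.1, 161.9, 153.1]
eef_rot: [3.14, 0.002, 3.091]
wrist_force: [1.3, 2.2, 7.5]
finger_gap: 21.6
finger_force: 5.0
```

Call:
jog_arm --pt "0 0 0 0 0 0 0.7" --pt "0 0 0 0 0 0 0.6" --pt "0 0 0 0 0 0 0.45" --pt "0 0 0 0 0 0 0.3" --pt "0 0 0 0 0 0 0.3" --pt "0 0 0 0 0 0 0.3"

```text
clock: 10.02
eef_pos: [602.5, 161.4, 151.9]
eef_rot: [-3.141, -0.0, 3.09]
wrist_force: [-0.0, -0.3, 0.5]
finger_gap: 58.1
finger_force: 0.0
```

Call:
jog_arm --pt "0 0 0.1 0 0 0 0.3" --pt "0 0 0.3 0 0 0 0.3" --pt "0 0 0.5 0 0 0 0.3" --pt "0 0 0.7 0 0 0 0.3" --pt "0 0 0.9 0 0 0 0.3" --pt "0 0 1 0 0 0 0.3" --pt "0 0 1 0 0 0 0.3"

```text
clock: 10.6
eef_pos: [603.2, 161.6, 276.2]
eef_rot: [3.14, 0.005, 3.09]
wrist_force: [0.2, 0.3, 1.2]
finger_gap: 66.2
finger_force: 0.0
```

Run:
```python
from h import *
a=snap("scene","pics/s7.png");snap("top","pics/t7.png")
s=cv2.imread("pics/s7.png");t=cv2.imread("pics/t7.png")
cv2.imwrite("pics/c8.png",np.hstack([cv2.resize(s[90:270,160:280],None,fx=3.3,fy=3.3,interpolation=cv2.INTER_CUBIC),cv2.resize(t[90:270,140:260],None,fx=3.3,fy=3.3,interpolation=cv2.INTER_CUBIC)]))
for z in(65,190): u,v=proj(a,(602.8,161.5,z)); print((u-160)*3.3+1,(v-90)*3.3+1)
print(manip.read_state()["eef_pos"])
```

```text
212.33666281033408 251.11332129823933
207.6245952102247 102.8884239772787
[602.42664787 161.47235186 272.04896246]
```

View pics/c8.png

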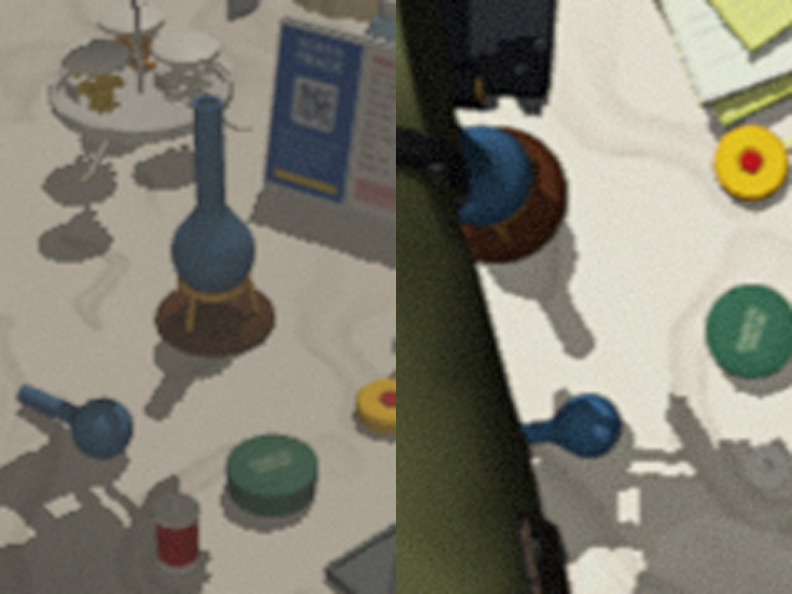

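The vase stands free in the ring. The bulb at crop (213,250) and mouth at (207,102) match the upright prediction of (212,251) and (208,103). The tape, tin and spool have not moved.

```bash
python3 -c "
from cell import manip
print(manip.sign_off())"
```

```text
the job is handed in; nothing more can be done
None
```

The blue bud vase was lowered into the brass ring while still gripped, then released; the last pictures showed it upright with the spool, tape and tin unmoved, and the job is handed in (sign-off gave no verdict).

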